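# Balance the rolling pin on its narrow rest

## Task

The weight inside the hollow rolling pin has slipped, so its balance point is no longer in the middle. Pick the pin up, lay its middle in the V of the narrow wooden rest, then, without lifting it out again or pressing hard on the rest, slide it along in the V until you have found its balance point, and leave it lying there level and still, on the rest alone. Leave the other things where they are.

Things in the scene. Friction and masses are not known exactly. Their poses are not given: they have to be found in the camera images.
- pin: Wooden rolling pin, loose, 420 mm long with its two handles; barrel 58 mm in diameter; 0.3 to 0.4 kg. Its origin lies on the barrel's surface, half-way along; x runs along the pin. A weight hidden inside puts the centre of mass on the pin's axis, anywhere up to 50 mm from the middle towards either end; this cannot be seen, but felt.
- pin_center (a point): The middle of the rolling pin, on its axis; x runs along the pin.
- rest: Wooden rest, fixed to the worktop: a round foot (100 mm across, 13 mm high) with a post and a 90-degree V saddle on top, open upward. Origin under its centre; x runs along the seated pin, y across, z up. The V is 14 mm thick along x and 54 mm wide overall along y (tips 63 mm above the worktop, 18 mm below the seated pin's axis).
- rest_seat (a point): The place of the pin's axis over the middle of the rest's V when the pin is seated level, 81 mm above the worktop (pin's underside at 52 mm); axes as the rest's. The pin stays level by itself only if its centre of mass is over the 14 mm thickness of the V; otherwise its heavy end sinks to the worktop (15 to 25 degrees).
- onion: Red onion, 78 mm, loose bystander; origin under its centre.
- lemon: Yellow lemon, 66 mm long, loose bystander; origin under its centre.
- garlic: White garlic bulb, 59 mm, loose bystander; origin under its centre.
- bowl: Small steel bowl, 94 mm across, 35 mm high, loose bystander; origin under its centre.
- tumbler: Steel tumbler, 79 mm across, 103 mm high, loose bystander; origin under its centre.
- matches: Red matchbox, 37 x 60 x 16 mm, loose bystander; origin under its centre.

How it is judged:
By the outcome, as a careful person would: the job done as asked, in the order asked, and still so for the second after the job is handed in, with the robot touching nothing.
It also fails if it takes over 54 s, if anything falls off the work surface, if the arm or the gripper's body presses on something with over 40 N, if the wrist force passes 120 N, or if a joint passes its speed limit or range.

## Robot

A 7-joint arm with a two-finger parallel gripper is mounted at the origin on a cart in front of the work surface, level with it; the furniture and walls round the work are solid. World frame = base frame: x ahead of the robot, y to its left, z up, the work surface at z = 0. Lengths are in m, angles in rad, forces in N, time in s.
With the tool pointing down it reaches from about 0.425 to 0.925 m from the base axis. Payload 6.8 kg.
Tool frame: the origin (TCP) lies on the front face of the gripper's body, between the roots of the fingers; the fingertips stand 73 mm ahead of it and the grasp point (between the pads) lies 54 mm ahead of it (env.nose_length is the distance from the TCP to the fingertips, in m); z points along the fingers, y is the direction in which the jaws open and shut (so a half turn about z gives the same grasp; the last joint's range is limited). The gripper opens to 85 mm and grips with 20 to 120 N. Pads are 22 mm wide; open, the fingers measure 114 mm over their backs; the gripper's body (76 mm by 85 mm) begins 54 mm behind the grasp point. The pads swing forward as they close: fully open they stand 13 mm farther back than shut.
Start: joints at [1.07, 0.477, 0.022, 1.555, -0.011, 1.109, -0.083], TCP at [0.258, -0.624, 0.304] pointing down, gripper open.
Joint ranges: [-2.96, 2.96], [-0.34, 2.1], [-1.41, 1.46], [0.24, 2.44], [-1.37, 4.51], [0.17, 1.92], [-2.96, 2.96]. Speed limits (rad/s): [2.39, 2.39, 3.14, 3.14, 3.14, 3.14, 3.14].

## Interface

Orientations are given as a unit quaternion [w, x, y, z].
In Python, from cell import env, kin, camera, calibration, job gives the robot as it stands. The module is installed in compiled form; this text tells all that it offers. Calls block until the motion is done:
- env.reach(position, orientation): joint-space move of the TCP to a pose.
- env.movel(position, velocity=0.15, rot=None, stop_force=None): straight line of the TCP; rot=None keeps the orientation; velocity is the mean speed in m/s. With stop_force (N) it stops when the force on the tool has changed by that much, and returns True; else False.
- env.goto_joints(angles): joint-space move.
- env.grip(opening, f_grip=None): finger opening in m; f_grip is the grip in N (None keeps the last); returns when the fingers have stopped.
- env.dwell(seconds).
- kin.inverse_kinematics(position, orientation): joint angles nearest the present ones, or None.
- env.get_state(): the state.
- camera(name): name is "scene" or "top" or "wrist"; returns (picture, depth): 480x640x3 uint8, blue, green, red; 480x640 float32, m along the optical axis (not along the pixel's ray), 0 where there is no reading.
- calibration(name): a dict with "fx", "fy", "cx", "cy" (pixels), "rvec" (rotation vector, rad) and "tvec" (3), from world to camera coordinates, as OpenCV has them. Camera axes: x right, y down, z forward; pixel columns grow to the right and rows downward; lengths in m; the calibration is good to about 2 mm. A picture is of the moment at which its call begins: read the wrist's pose just before it. calibration takes no time and is no camera call; for the wrist camera it gives the pose at the moment of the call.
A pose or a line that the arm cannot do raises env.PlanningError and nothing moves.
- job.job_done(): hands the job in, once; it reports no verdict.
The state is a dict: "time": time; "qpos": joint angles; "joint_velocities": joint speeds; "joint_torque": joint torques, N m; "tcp_pos": TCP position; "orientation": TCP orientation; "force": force on the tool from outside, world axes, zero at the start; "torque": the same for the moment, N m; "opening": finger opening in m.
Only numpy, scipy, OpenCV 4.12 (cv2) and the standard library are available. Lean on these libraries where they do the work, as an engineer would, in place of code of your own. Each camera call takes 0.05 s, during which the arm holds its last target.

## Working session

There is one attempt and no reset: what is moved stays moved. The work goes in short steps, each a Python script; the robot and the scene stay as the last script left them, time stands still between calls to the robot, and variables do not carry over. Pictures are saved under pics/ and viewed, and the job is handed in when it is done.

```bash
mkdir -p pics; ls
python3 - <<'E'
from cell import env, kin, camera, calibration, job
import cv2,numpy as np
for n in ("scene","top"):
    p,d=camera(n); cv2.imwrite(f"pics/{n}0.png",p); np.save(f"{n}0.npy",d)
    print(n,calibration(n))
s=env.get_state(); print(s); print(env.nose_length)
E
```

```text
pics
scene {'fx': 611.3168517977149, 'fy': 611.3168517977149, 'cx': 323.4233587798312, 'cy': 242.600700537733, 'rvec': array([ 1.11811102, -2.33955015,  1.00772377]), 'tvec': array([0.24791743, 0.46403186, 1.58035886])}
top {'fx': 446.334926552994, 'fy': 446.334926552994, 'cx': 316.0680780122384, 'cy': 237.8470914918759, 'rvec': array([ 2.18381676, -2.17525815,  0.10858929]), 'tvec': array([-0.2068759 ,  0.61285013,  1.17577454])}
{'time': 0.1, 'qpos': array([ 1.06988622,  0.47773814,  0.02235724,  1.55634755, -0.01149056,
        1.10930243, -0.08310923]), 'joint_velocities': array([-5.63065742e-05, -7.99795338e-04,  1.67710558e-03,  2.35427469e-04,
       -1.99971201e-04, -3.35235911e-04, -1.02247384e-03]), 'joint_torque': array([ 4.75967987e-03, -5.97761214e+01,  1.61337331e+00, -2.81953686e+01,
        1.27250736e-02,  5.02733412e-03, -7.49073524e-05]), 'tcp_pos': array([ 0.25821035, -0.62321324,  0.30301137]), 'orientation': array([-8.01361215e-04,  9.80773903e-01,  1.95145730e-01, -2.29300548e-04]), 'force': array([ 0.04731683, -0.29345366, -0.29423218]), 'torque': array([ 0.07182868, -0.01646983,  0.06218504]), 'opening': 0.085243387487369}
0.0726
```

View pics/top0.png

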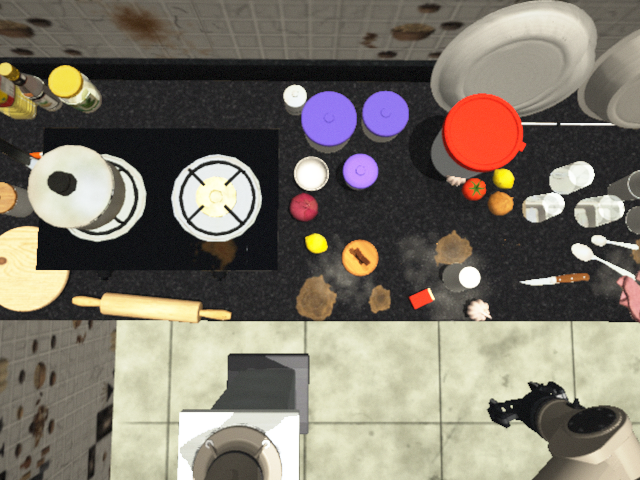

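View pics/scene0.png

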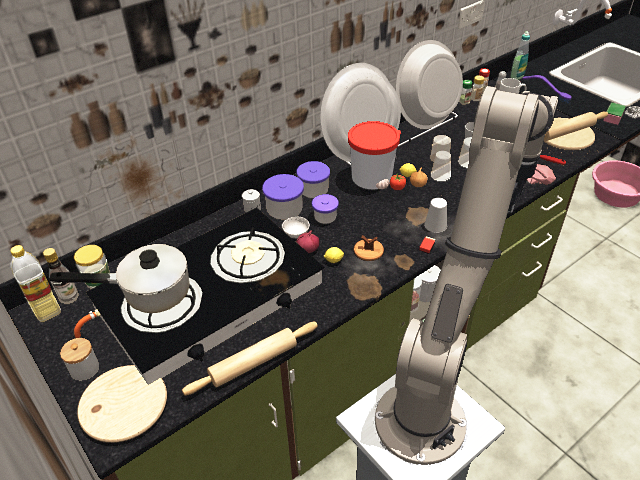

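The top view shows the pin at about (152,308), tilted slightly in the image. The orange rest is at (360,258), the bowl at (311,173), the onion at (304,207), the lemon at (316,243), the matches at (422,298), the tumbler at (462,277) and the garlic at (478,310). Next I'll enlarge the crops and locate these in world coordinates.

```bash
cat > h.py <<'E'
import cv2,numpy as np
from scipy.spatial.transform import Rotation as R
def cam(c): 
    Rm=cv2.Rodrigues(c['rvec'])[0]; return Rm,np.array(c['tvec']).ravel()
def pix2w(c,u,v,d):
    Rm,t=cam(c); p=np.array([(u-c['cx'])/c['fx']*d,(v-c['cy'])/c['fy']*d,d]); return Rm.T@(p-t)
def pix2z(c,u,v,z):
    Rm,t=cam(c); r=Rm.T@np.array([(u-c['cx'])/c['fx'],(v-c['cy'])/c['fy'],1]); o=-Rm.T@t
    return o+r*(z-o[2])/r[2]
def w2pix(c,P):
    Rm,t=cam(c); q=Rm@np.asarray(P)+t; return q[0]/q[2]*c['fx']+c['cx'],q[1]/q[2]*c['fy']+c['cy']
def cloud(c,d):
    v,u=np.mgrid[0:480,0:640]; Rm,t=cam(c)
    p=np.stack([(u-c['cx'])/c['fx']*d,(v-c['cy'])/c['fy']*d,d],-1); return (p-t)@Rm
E
python3 - <<'E'
from h import *
from cell import calibration
p=cv2.imread('pics/top0.png'); d=np.load('top0.npy'); c=calibration('top')
a=cv2.resize(p[280:340,60:240],None,fx=4,fy=4,interpolation=2)
b=cv2.resize(p[225:325,280:500],None,fx=3,fy=3,interpolation=2)
cv2.imwrite('pics/a.png',a);cv2.imwrite('pics/b.png',b)
W=cloud(c,d)
for u,v in [(152,308),(80,301),(115,305),(190,312),(225,315),(360,258),(345,258),(361,253),(304,207),(316,243),(400,270),(462,277),(60,318),(30,260),(215,195),(250,260),(300,318)]: print(u,v,W[v,u].round(3))
E
```

```text
152 308 [0.427 0.22  0.058]
80 301 [0.443 0.414 0.042]
115 305 [0.434 0.317 0.053]
190 312 [0.417 0.121 0.06 ]
225 315 [0.408 0.035 0.038]
360 258 [ 0.559 -0.321  0.045]
345 258 [ 0.56  -0.284  0.013]
361 253 [ 0.572 -0.323  0.05 ]
304 207 [ 0.691 -0.172  0.067]
316 243 [ 0.597 -0.204  0.057]
400 270 [ 0.529 -0.437 -0.003]
462 277 [ 0.509 -0.571  0.106]
60 318 [0.396 0.487 0.   ]
30 260 [0.551 0.561 0.025]
215 195 [0.714 0.053 0.11 ]
250 260 [ 0.551 -0.036  0.092]
300 318 [ 0.397 -0.162 -0.002]
```

View pics/a.png

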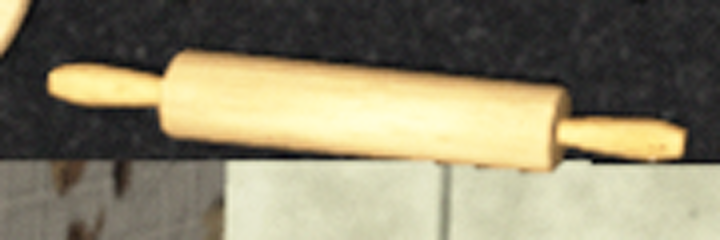

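View pics/b.png

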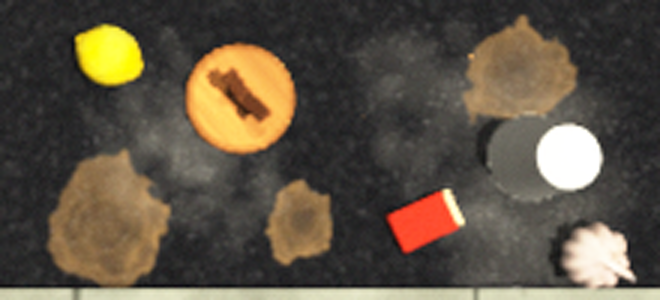

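```bash
cat >> h.py <<'E'
def down(a):
    """tool x axis... jaw y = perpendicular to pin direction at world angle a"""
    xa=np.array([np.cos(a),np.sin(a),0]); z=np.array([0,0,-1.]); y=np.cross(z,xa)
    q=R.from_matrix(np.stack([xa,y,z],1)).as_quat(); return q[[3,0,1,2]]
E
python3 - <<'E'
from h import *
from cell import env,kin,camera,calibration
c=calibration('top')
l=pix2z(c,72,300.75,.029);r=pix2z(c,231.5,314.5,.029);print(l,r,np.linalg.norm(l-r),(l+r)/2, np.degrees(np.arctan2(*(r-l)[[1,0]])))
d=np.load('top0.npy');W=cloud(c,d)
def ok(a,P):
    q=down(np.radians(a)); return kin.inverse_kinematics(P,q)
for a in (-36,144): print(a,ok(a,[.56,-.32,.135]),)
for a in (-95,85): print(a,ok(a,[.425,.22,.083]))
q=env.get_state()['orientation']
print(env.get_state()['time'])
a=-36
env.reach([.53,-.30,.30],down(np.radians(a)))
print(env.get_state()['time'],env.get_state()['qpos'])
cw=calibration('wrist');p,dd=camera('wrist');np.savez('w1.npz',d=dd,**cw);cv2.imwrite('pics/w1.png',p)
E
```

```text
[0.44342028 0.44182031 0.029     ] [0.40855311 0.01908543 0.029     ] 0.42417036129121255 [0.42598669 0.23045287 0.029     ] -94.71508238984715
-36 [ 0.33855121  0.61974395  0.11626644  1.76226469 -0.09743049  0.76515814
 -1.695395  ]
144 [ 0.7588658   0.66462125 -0.47143208  1.73006507  0.3856094   0.84012655
  1.05519128]
-95 [-1.24277776  0.69541793  0.82921417  2.20962215 -0.92190796  0.63475
 -2.95873554]
85 [ 0.0732175   0.66966622 -0.85090913  2.1268614   0.80374941  0.70527306
 -1.41216426]
0.1
1.6583 [ 0.3517914   0.3720289   0.08137353  1.7287705  -0.03348378  1.04217834
 -1.75566806]
```

View pics/w1.png

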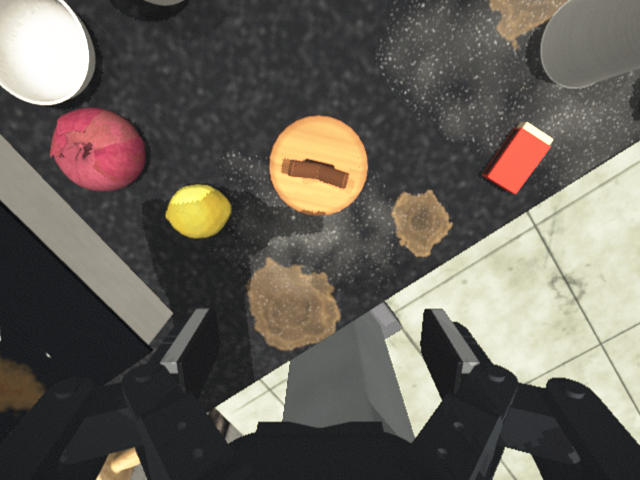

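The wrist view shows the rest's foot at (319,165), with the V saddle running from (283,168) to (348,180). I'll fit both from depth.

Run:
```python
from h import *
z=np.load('w1.npz');c={k:z[k] for k in z.files if k!='d'};d=z['d'];p=cv2.imread('pics/w1.png')
cv2.imwrite('pics/w1c.png',cv2.resize(p[105:225,255:385],None,fx=5,fy=5,interpolation=2))
W=cloud(c,d);m=np.zeros(d.shape,bool);m[105:225,255:385]=1
def fit(P,n):
    (cx,cy),(w,h),a=cv2.minAreaRect((P[:,:2]*1000).astype(np.float32));print(n,len(P),cx,cy,w,h,a,P.mean(0))
S=W[m&(W[...,2]>.03)&(W[...,2]<.08)];fit(S,'saddle');print(S[:,2].max(), np.linalg.svd(S[:,:2]-S[:,:2].mean(0))[2])
F=W[m&(W[...,2]>.008)&(W[...,2]<.08)];fit(F,'foot')
(x,y),r=cv2.minEnclosingCircle((F[:,:2]*1000).astype(np.float32));print(x,y,r)
print('table z',np.median(W[m&(W[...,2]<.006)][:,2]), 'footz',np.median(W[m&(W[...,2]>.008)&(W[...,2]<.02)][:,2]))
# top-cam pin cloud
from cell import calibration
c=calibration('top');W=cloud(c,np.load('top0.npy'));m=np.zeros((480,640),bool);m[285:330,65:240]=1
P=W[m&(W[...,2]>.012)&(W[...,2]<.09)];fit(P,'pin')
P=W[m&(W[...,2]>.04)&(W[...,2]<.09)];fit(P,'barrel')
```

```text
saddle 1011 562.2006225585938 -324.7714538574219 52.434776306152344 14.178923606872559 41.095149993896484 [ 0.56267675 -0.32511476  0.05246904]
0.06378303828695765 [[-0.75706046 -0.65334482]
 [-0.65334482  0.75706046]]
foot 7681 562.3770751953125 -324.67669677734375 98.61319732666016 98.26290130615234 30.939247131347656 [ 0.56437228 -0.32638765  0.01820459]
562.37841796875 -324.83306884765625 49.68965148925781
table z 0.0006444295910345504 footz 0.013174782489021958
pin 2743 429.5526123046875 246.29061889648438 455.4788818359375 60.472999572753906 83.68445587158203 [0.42860827 0.22265331 0.04945071]
barrel 2241 427.6561279296875 227.14239501953125 415.4856872558594 55.40937423706055 84.5649185180664 [0.42817553 0.22588927 0.05256817]
```

View pics/w1c.png

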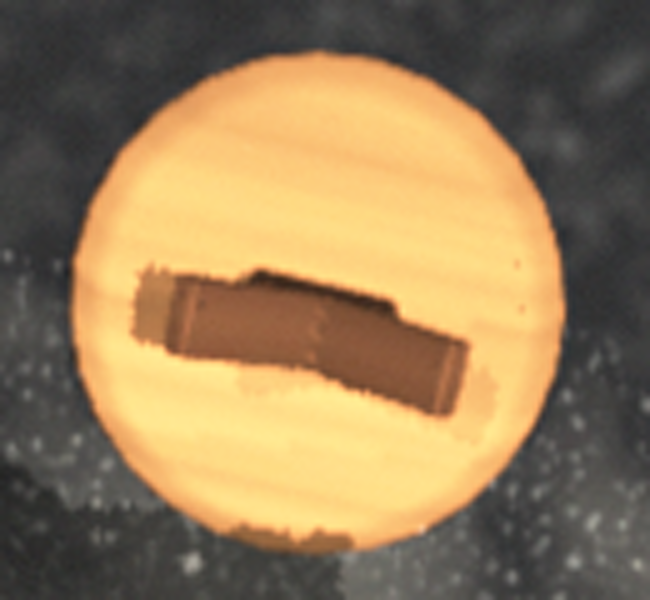

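Run:
```python
from h import *
from cell import env,kin,camera,calibration
c=calibration('top')
a=np.radians(41)
for s in (-.027,.027): print(w2pix(c,[.5623+s*np.cos(a),-.3248+s*np.sin(a),.063]))
for A in (175,-5):
    P=np.array([.426,.2305,.36])-.05*np.array([np.cos(np.radians(A)),np.sin(np.radians(A)),0])
    print(A,P,kin.inverse_kinematics(P,down(np.radians(A))))
A=175;P=np.array([.426,.2305,.36])-.05*np.array([np.cos(np.radians(A)),np.sin(np.radians(A)),0])
try: env.reach(P,down(np.radians(A)))
except env.PlanningError as e: print(e)
print(env.get_state()['time'],env.get_state()['qpos'],env.get_state()['force'],env.get_state()['torque'])
cw=calibration('wrist');p,dd=camera('wrist');np.savez('w2.npz',d=dd,**cw);cv2.imwrite('pics/w2.png',p)
```

```text
(np.float64(368.97938627766234), np.float64(264.26009000369737))
(np.float64(355.3490676164782), np.float64(248.62064003398817))
175 [0.47580973 0.22614221 0.36      ] [ 0.37131533  0.39589786 -1.1753039   1.78525995  0.38832126  1.22225267
  0.5701524 ]
-5 [0.37619027 0.23485779 0.36      ] [-0.26417793  0.06045823 -0.44818717  1.98325939  0.0293234   1.10400661
 -2.38291331]
3.7083 [ 0.37181941  0.39608296 -1.17373086  1.7852585   0.38841054  1.22227682
  0.56962161] [ 0.49342363  0.64629535 -0.64144008] [-0.02326897  0.00341838  0.005286  ]
```

View pics/w2.png

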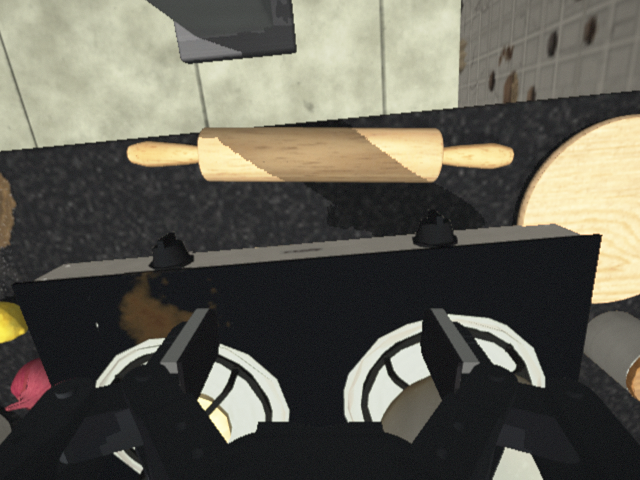

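The wrist view shows the pin's ends at (127,153) and (514,156), with the barrel from column 200 to 442.

Run:
```python
from h import *
z=np.load('w2.npz');c={k:z[k] for k in z.files if k!='d'};d=z['d']
l=pix2z(c,127,153,.029);r=pix2z(c,514,156,.029);print(l,r,np.linalg.norm(l-r),(l+r)/2,np.degrees(np.arctan2(*(l-r)[[1,0]])))
W=cloud(c,d);m=np.zeros(d.shape,bool);m[115:195,115:525]=1
P=W[m&(W[...,2]>.012)&(W[...,2]<.08)]
(cx,cy),(w,h),a=cv2.minAreaRect((P[:,:2]*1000).astype(np.float32));print(cx,cy,w,h,a,P[:,2].max())
B=W[m&(W[...,2]>.042)&(W[...,2]<.08)]
(cx,cy),(w,h),a=cv2.minAreaRect((B[:,:2]*1000).astype(np.float32));print(cx,cy,w,h,a)
T=B[B[:,2]>.054];print(T.mean(0)); v=np.linalg.svd(T[:,:2]-T[:,:2].mean(0),full_matrices=False)[2][0];print(np.degrees(np.arctan2(v[1],v[0])))
```

```text
[0.40474269 0.01745564 0.029     ] [0.44660905 0.4436348  0.029     ] 0.42823062401994505 [0.42567587 0.23054522 0.029     ] -95.6105368580825
427.39483642578125 246.47210693359375 451.899658203125 67.76151275634766 81.74889373779297 0.0609786691906597
425.3691711425781 230.54396057128906 393.24786376953125 53.16169357299805 84.38864135742188
[0.4249507  0.23006073 0.05695882]
-95.48342923584565
```

Run:
```python
from h import *
from cell import env,kin,camera,calibration
q=down(np.radians(84.5))
def st(n):
    s=env.get_state();print(n,round(s['time'],2),s['tcp_pos'].round(4),s['qpos'].round(2),s['force'].round(2),s['torque'].round(3),round(s['opening'],4));return s
env.reach([.4255,.2304,.20],q);env.dwell(.3);s=st('hov')
env.movel([.4255,.2304,.083],velocity=.12);st('down')
env.grip(.05,100);env.dwell(.2);st('grip')
env.movel([.4255,.2304,.20],velocity=.12);env.dwell(.4);s2=st('lift')
Rm=R.from_quat(s['orientation'][[1,2,3,0]]);dF=s2['force']-s['force'];dT=s2['torque']-s['torque'];print(dF,dT)
print('com along pin', dT[:2]@[-np.sin(np.radians(84.5)),0], dT)
for a in (131,-49): print(a,kin.inverse_kinematics([.5623,-.3248,.16],down(np.radians(a))))
p,_=camera('scene');cv2.imwrite('pics/s1.png',p)
```

```text
hov 5.51 [0.4257 0.2304 0.2001] [-0.01  0.4  -0.74  2.06  0.37  0.81 -1.06] [ 0.25  1.09 -0.12] [-0.009  0.029  0.002] 0.0853
down 6.63 [0.4258 0.2307 0.0836] [-0.15  0.58 -0.59  2.13  0.58  0.59 -1.25] [ 0.38 -0.36  0.39] [-0.023 -0.061  0.003] 0.0854
grip 7.23 [0.4259 0.2305 0.0842] [-0.15  0.58 -0.59  2.13  0.58  0.59 -1.25] [-2.18 -2.24 11.08] [-0.376  0.487  0.029] 0.0562
lift 8.76 [0.4254 0.2304 0.1998] [-0.01  0.4  -0.74  2.06  0.37  0.82 -1.06] [-0.97 -0.41 -3.34] [ 0.113 -0.03   0.022] 0.0558
[-1.21364724 -1.50120104 -3.22203262] [ 0.1210884  -0.05870511  0.01977028]
com along pin -0.1205309351315615 [ 0.1210884  -0.05870511  0.01977028]
131 [ 0.91808956  0.69816671 -0.70568748  1.69604673  0.53785197  0.95065594
  0.72170783]
-49 [ 0.60351359  0.60262702 -0.24423592  1.7195912   0.18480173  0.84190538
 -2.1488614 ]
```

View pics/s1.png

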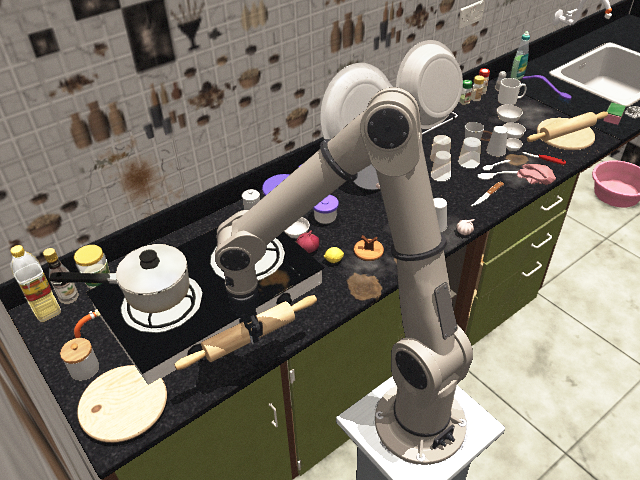

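Run:
```python
from h import *
from cell import env,kin,camera,calibration
F=[];T=[]
for i in range(40):
    s=env.get_state();F.append(s['force']);T.append(s['torque'])
    env.dwell(.03)
F=np.array(F);T=np.array(T);print(env.get_state()['time'],F.mean(0),F.std(0),T.mean(0),T.std(0),T[:20].mean(0),T[20:].mean(0))
s=[env.get_state()['torque'] for i in range(3)];print(s)
cw=calibration('wrist');p,dd=camera('wrist');np.savez('w3.npz',d=dd,**cw);cv2.imwrite('pics/w3.png',p)
```

```text
10.1417 [ 0.01486481  0.01735487 -3.20744853] [0.5456919  0.37256488 0.49978286] [ 0.14704638 -0.01513321  0.00759563] [0.02632088 0.03132876 0.02721128] [ 0.14379047 -0.01431043  0.00409486] [ 0.15030229 -0.015956    0.01109641]
[array([ 0.11336861, -0.00484228,  0.00150359]), array([ 0.11336861, -0.00484228,  0.00150359]), array([ 0.11336861, -0.00484228,  0.00150359])]
```

View pics/w3.png

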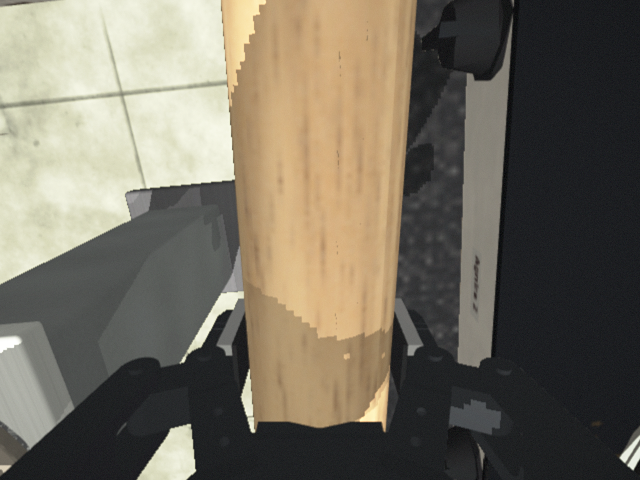

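```bash
python3 - <<'E'
from h import *
from cell import calibration
z=np.load('w3.npz');c={k:z[k] for k in z.files if k!='d'};d=z['d'];W=cloud(c,d)
m=np.zeros(d.shape,bool);m[5:290,230:410]=1
P=W[m&(W[...,2]>.1)];u=np.array([np.cos(np.radians(84.5)),np.sin(np.radians(84.5))]);t=(P[:,:2]-[.4255,.2304])@u;s=(P[:,:2]-[.4255,.2304])@[-u[1],u[0]]
print(len(P),t.min(),t.max())
for a,b in zip(np.linspace(.02,.14,7),np.linspace(.04,.16,7)):
    k=(t>a)&(t<b)
    if k.sum()>20: print(round(a,3),k.sum(),np.percentile(P[k][:,2],97),s[k].min(),s[k].max())
c=calibration('scene');d=None
E
python3 - <<'E'
import cv2
p=cv2.imread('pics/s1.png');cv2.imwrite('pics/s1c.png',cv2.resize(p[280:380,160:340],None,fx=4,fy=4,interpolation=2))
E
```

```text
48793 0.02176877740183777 0.11050358193624563
0.02 4091 0.174668274452121 -0.02775306873855907 0.029224438383984988
0.04 10390 0.17492074652971767 -0.027862375977696738 0.02938181891339455
0.06 12731 0.17534007611468438 -0.027755978408355843 0.0291835814686341
0.08 15118 0.17528320289781696 -0.027638806605168587 0.02917549384098698
0.1 6463 0.1752908257961249 -0.02480209464373582 0.02542071782094065
```

View pics/s1c.png

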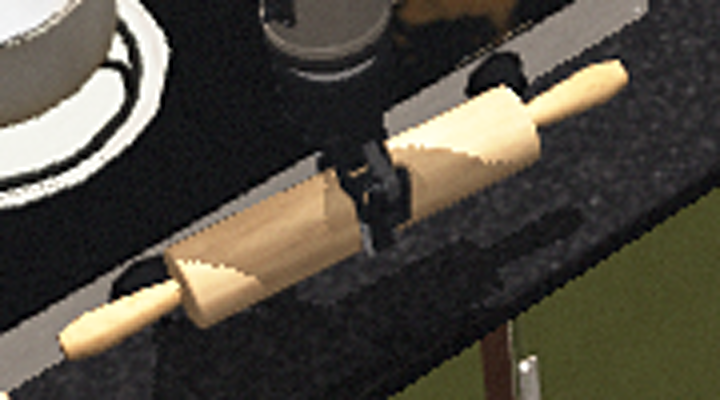

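```bash
cat >> h.py <<'E'
from cell import env
def avg(n=20,dt=.02):
    F=[];T=[]
    for i in range(n):
        s=env.get_state();F.append(s['force']);T.append(s['torque']);env.dwell(dt)
    s=env.get_state()
    print('t',round(s['time'],2),'tcp',s['tcp_pos'].round(4),'F',np.mean(F,0).round(2),'T',np.mean(T,0).round(3),'op',round(s['opening'],4),'q7',round(s['qpos'][6],2))
    return np.mean(F,0),np.mean(T,0)
E
python3 - <<'E'
from h import *
from cell import env,camera,calibration
q=down(np.radians(-49))
env.reach([.42,.15,.27],down(np.radians(70)))
env.reach([.5623,-.3248,.22],q);env.dwell(.4);F,T=avg()
env.movel([.5623,-.3248,.143],velocity=.1);env.dwell(.3);avg()
cw=calibration('wrist');p,dd=camera('wrist');np.savez('w4.npz',d=dd,**cw);cv2.imwrite('pics/w4.png',p)
c=calibration('scene');p,dd=camera('scene');np.save('s4.npy',dd);cv2.imwrite('pics/s4.png',cv2.resize(p[190:330,290:450],None,fx=4,fy=4,interpolation=2))
p,dd=camera('top');np.save('t4.npy',dd);cv2.imwrite('pics/t4.png',cv2.resize(p[200:330,270:470],None,fx=4,fy=4,interpolation=2))
E
```

```text
t 13.24 tcp [ 0.5623 -0.3248  0.22  ] F [-0.06  0.09 -2.95] T [-0.107 -0.084 -0.004] op 0.0555 q7 -2.1
t 14.79 tcp [ 0.5623 -0.3248  0.143 ] F [ 0.09  0.04 -3.19] T [-0.085 -0.086 -0.   ] op 0.0557 q7 -2.13
```

View pics/s4.png

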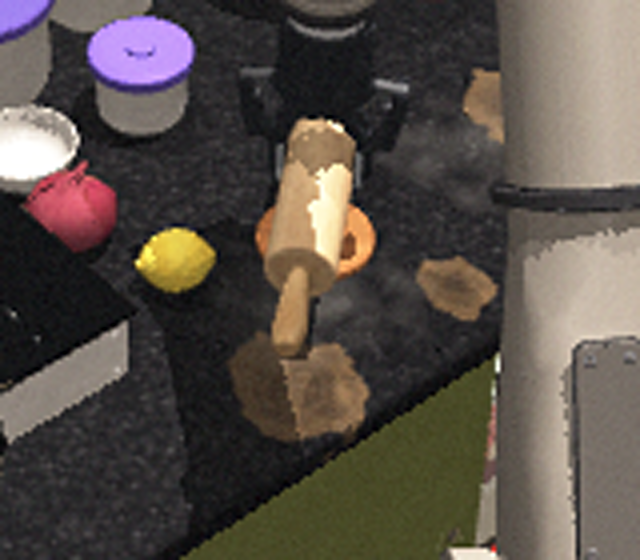

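View pics/t4.png

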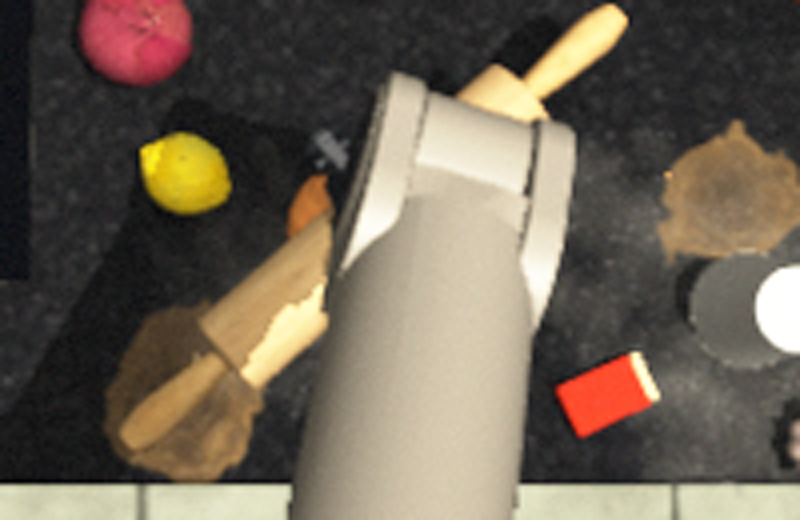

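Run:
```python
from h import *
from cell import env,camera,calibration
c=calibration('top');l=pix2z(c,301.3,310,.087);r=pix2z(c,425,203,.09);print(l,r,np.linalg.norm(l-r),(l+r)/2,np.degrees(np.arctan2(*(r-l)[[1,0]])))
F0,T0=avg(20)
hit=env.movel([.5623,-.3248,.1335],velocity=.015,stop_force=3.0);print(hit)
env.dwell(.2);F1,T1=avg(20);print(F1-F0,T1-T0)
```

```text
[ 0.42495509 -0.16722321  0.087     ] [ 0.69976665 -0.48516913  0.09      ] 0.4202618287510204 [ 0.56236087 -0.32619617  0.0885    ] -49.16201966088785
t 15.28 tcp [ 0.5623 -0.3248  0.143 ] F [ 0.02 -0.08 -3.1 ] T [-0.089 -0.078 -0.005] op 0.0559 q7 -2.13
True
t 16.27 tcp [ 0.5626 -0.3243  0.1365] F [4.39 0.69 3.43] T [-0.011 -1.013  0.042] op 0.0555 q7 -2.13
[4.37786743 0.76972543 6.53455946] [ 0.07788543 -0.93438225  0.04782678]
```

```bash
cat >> h.py <<'E'
c49,s49=np.cos(np.radians(-49)),np.sin(np.radians(-49))
U=np.array([c49,s49,0]);V=np.array([-s49,c49,0])   # along pin, across (.755,.656)
def cf(F,F0):
    d=F-F0;return 'along %.2f across %.2f up %.2f'%(d@U,d@V,d[2])
E
python3 - <<'E'
from h import *
F0=np.array([0,0,-3.14])
C=np.array([.5623,-.3248,0])
for dv,z in ((.0010,.1365),(.0015,.1360),(.0015,.1355)):
    env.movel(C+V*dv+[0,0,z],velocity=.01);env.dwell(.1);F,T=avg(12);print(dv,z,cf(F,F0))
E
```

```text
t 16.89 tcp [ 0.5629 -0.3242  0.1364] F [3.16 0.25 2.16] T [-0.121 -0.676  0.026] op 0.0558 q7 -2.13
0.001 0.1365 along 1.88 across 2.55 up 5.30
t 17.44 tcp [ 0.563  -0.3241  0.1363] F [1.08 0.23 5.46] T [-0.093 -0.28   0.011] op 0.0557 q7 -2.13
0.0015 0.136 along 0.53 across 0.97 up 8.60
t 17.99 tcp [ 0.563  -0.3242  0.1363] F [-0.31  0.74  9.02] T [0.051 0.004 0.01 ] op 0.0556 q7 -2.13
0.0015 0.1355 along -0.76 across 0.25 up 12.16
```

Run:
```python
from h import *
F0=np.array([0,0,-3.14])
C=np.array([.5623,-.3248,0])+V*.0016
z=.1366
env.movel(C+[0,0,z],velocity=.01);env.dwell(.1);F,T=avg(10);print(cf(F,F0))
for s in (.005,.014,.023,.033,.043):
    up=(F-F0)[2]; lat=(F-F0)@V
    z+=np.clip((up-4.0)/7000,-.0006,.0006); C=C+V*np.clip(lat/6000,-.0005,.0005)
    env.movel(C+U*s+[0,0,z],velocity=.03);env.dwell(.08);F,T=avg(10);print(s,round(z,4),cf(F,F0))
```

```text
t 18.52 tcp [ 0.5627 -0.3238  0.1363] F [-1.3   0.46  3.9 ] T [-0.02   0.278 -0.012] op 0.0555 q7 -2.13
along -1.20 across -0.68 up 7.04
t 19.08 tcp [ 0.5652 -0.3264  0.1363] F [-4.85  3.15  5.47] T [ 0.659  1.017 -0.   ] op 0.0556 q7 -2.13
0.005 0.137 along -5.56 across -1.59 up 8.61
t 19.78 tcp [ 0.5723 -0.3345  0.1374] F [-0.2  -0.08 -3.27] T [-0.102 -0.101  0.001] op 0.0559 q7 -2.12
0.014 0.1376 along -0.07 across -0.20 up -0.13
t 20.48 tcp [ 0.5782 -0.3413  0.1371] F [-0.03  0.03 -3.1 ] T [-0.098 -0.098  0.003] op 0.0557 q7 -2.11
0.023 0.137 along -0.04 across -0.00 up 0.04
t 21.22 tcp [ 0.5848 -0.349   0.1366] F [-0.09 -0.61 -2.35] T [-0.27  -0.064  0.007] op 0.0559 q7 -2.1
0.033 0.1365 along 0.40 across -0.46 up 0.79
t 21.95 tcp [ 0.5914 -0.3567  0.1362] F [-1.84  0.35  0.45] T [0.101 0.432 0.052] op 0.0554 q7 -2.1
0.043 0.136 along -1.47 across -1.17 up 3.59
```

Run:
```python
from h import *
from cell import env,camera,calibration
env.grip(.0605);env.dwell(.4);avg(10)
cw=calibration('wrist');p,dd=camera('wrist');np.savez('w5.npz',d=dd,**cw);cv2.imwrite('pics/w5.png',p)
p,dd=camera('scene');np.save('s5.npy',dd);cv2.imwrite('pics/s5.png',cv2.resize(p[190:330,290:450],None,fx=4,fy=4,interpolation=2))
W=cloud(cw,dd:=np.load('w5.npz')['d'])
P=W[5:290,150:480].reshape(-1,3);P=P[P[:,2]>.075];P=P[P[:,2]<.16]
t=(P-env.get_state()['tcp_pos'])@U
for a in np.arange(.02,.14,.02):
    k=(t>a)&(t<a+.02)
    if k.sum()>20: print(round(a,3),k.sum(),np.percentile(P[k][:,2],97))
```

```text
t 22.74 tcp [ 0.5914 -0.3565  0.136 ] F [-0.1   0.19 -0.17] T [ 0.009 -0.007  0.001] op 0.0606 q7 -2.1
0.02 3904 0.11094841770128576
0.04 10432 0.11114233564344948
0.06 12640 0.11119262235533721
0.08 15341 0.11128416206712607
0.1 7177 0.11131996035517969
```

View pics/s5.png

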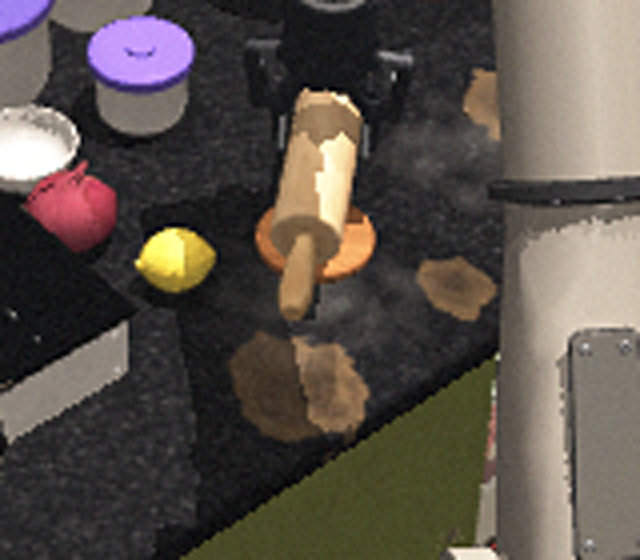

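View pics/w5.png

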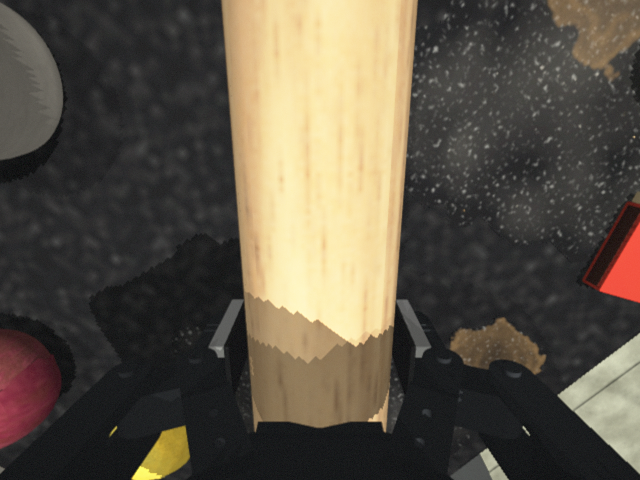

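The pin is free, level and still: slope is about 0.2° and tool force about 0. I'll open fully and withdraw straight up.

Run:
```python
from h import *
from cell import env,camera,calibration
p=env.get_state()['tcp_pos']
env.grip(.085);env.movel([p[0],p[1],.27],velocity=.1);env.dwell(.5);avg(5)
env.reach([.50,-.22,.34],down(np.radians(-49)))
env.dwell(.5);cw=calibration('wrist');im,d=camera('wrist');cv2.imwrite('pics/w6.png',im)
W=cloud(cw,d).reshape(-1,3);C=np.array([.5623,-.3248,0])
t=(W-C)@U;v=(W-C)@V;k0=(abs(v)<.03)&(W[:,2]>.06)&(W[:,2]<.16)
for a in np.arange(-.2,.28,.03):
    k=k0&(t>a)&(t<a+.03)
    if k.sum()>20: print(round(a,3),k.sum(),np.percentile(W[k][:,2],97).round(4),v[k].mean().round(4))
im,d=camera('scene');cv2.imwrite('pics/s6.png',im);print(env.get_state()['time'])
```

```text
t 25.29 tcp [ 0.5914 -0.3565  0.27  ] F [ 0.06  0.06 -0.02] T [-0.012  0.022  0.015] op 0.0849 q7 -2.07
-0.17 558 0.0955 0.0002
-0.14 818 0.095 0.0003
-0.11 780 0.1098 0.0005
-0.08 2346 0.1111 0.0012
-0.05 2540 0.111 0.0011
-0.02 2840 0.111 0.0014
0.01 3137 0.1111 0.0012
0.04 1035 0.1111 0.0015
26.6333
```

View pics/w6.png

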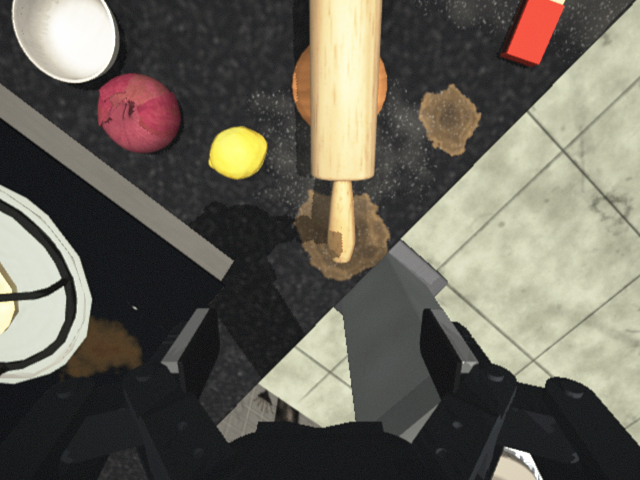

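View pics/s6.png

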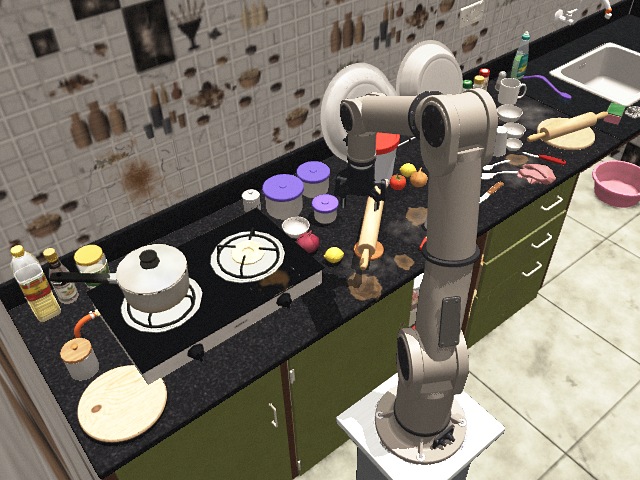

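The wrist view shows the pin lying across the rest with its handle end at (342,258). The barrel top is at 0.111 m (axis at 82 mm) along the 130 mm or so that I could measure, so it is level.

```bash
python3 -c "
from cell import job,env
job.job_done();print(env.get_state()['time'])"
```

```text
the job is handed in; nothing more can be done
the job is handed in; nothing more can be done
```

The pin is lying balanced, level and still on the rest alone, and I handed the job in at about 26.6 s of the 54 s allowed.

**What I did:** I gripped the pin at its middle and felt the weight through the wrist: about 3.1 N, with the centre of mass about 43 mm off the middle. I laid the middle in the V, slid the pin 43 mm along it, opened the fingers slightly to check it balanced, then withdrew straight up.

**Last checks:**
- **Balance:** the top of the barrel was at 0.111 m along the roughly 130 mm I could measure, with no measurable tilt after release. That puts the axis at 82 mm, against 81 mm expected.
- **Contact:** force and torque on the tool were about zero once the fingers were open and again after I withdrew.
- **Other things:** I touched none of them, and the onion, lemon and bowl look undisturbed in the last pictures. I did not measure their positions again, and the tumbler and garlic were not checked in the last pictures.

**Two things that were not clean:**
- **Force on the rest:** while centring the pin in the V, the force on it briefly reached about 12 N, including the pin's own weight. I then eased it off.
- **Slight lift while sliding:** for part of the slide (about 14 to 23 mm along) the pin was carried about 0.5 to 1 mm above full seating. It stayed well inside the V.

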